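Wedge the tilt stand up to its height collar

TASK

Raise the front of the sample tilt stand to its mark: take the taller of the two wooden wedges by its grip block, lay it flat on the worktop in front of the stand and slide it, thin end first, under the middle of the plate's front lip until the pointer on the plate is level with the black collar on the post. Do not shift the collar; let go and leave the wedge under the lip, holding the plate there.

Things in the scene. Friction and masses are not known exactly. Their poses are not given: they have to be found in the camera images.
- tall_wedge: Taller of two wooden wedges, 144 mm long, 34 mm wide, 0.16 kg. Grip block 34x34, 52 high at the thick end; from its front a taper falls from 40 high to a 4 thick nose over 110. Origin: centre of the block's underside; x towards the nose (tip at x=+127), z up. The other wedge (block 30, taper 13 high) is too low. Both lie, either order, before the centrifuge (front x=0.52 m, y<0.08; 0.3 m high).
- lane (a point): Worktop point below the middle of the fixed tilt stand's front lip; x: level, the way the wedge slides in, square to the lip; y along the lip. Lip: round bar, 10 mm diameter, 126 mm long, underside 12 above the worktop at rest. Plate hinged 118 behind it, about 3 N at the lip. Free below it for y -52 to +52 and x to +110; beyond are frame rails 10 high. A white jar is fixed on the plate.
- pointer (a point): Tip of the thin dark pointer at the plate lip's left end (lane y=+82). At rest 23 mm above the worktop; rises with the lip, staying 11 above the lip's underside. With the tall wedge under the lip, each 3 mm it slides farther in raises the pointer about 1 mm; friction keeps the wedge where it is left.
- mark (a point): Centre of the black collar, 18 mm diameter, 8 mm high, on the upright 8 mm post beside the lip's left end (lane y=+95; post top 70 above the worktop). Its height, 31 to 43 above the worktop, differs each time: the pointer must stand level with it. The collar slides only by force and must stay as found.

How it is judged:
At the end, for the whole second after the job is handed in: The pointer is within 4.5 mm of the collar's mid-height, above or below (within the collar's height); the tall wedge lies at rest and flat on the worktop (tilt under 0.1 rad), let go, with its taper under the lip, within 30 mm of the lane's middle and within 0.3 rad of its direction (z of pointer in the frame of mark between -0.0045 and 0.0045 m and x of tall_wedge in the frame of lane between -0.105 and -0.015 m and y of tall_wedge in the frame of lane between -0.03 and 0.03 m and angle between the x axis of tall_wedge and the x axis of lane, either way round below 0.3 rad and angle between tall_wedge's own z axis and vertical below 0.1 rad and height (world z) of tall_wedge below 0.006 m and linear speed of tall_wedge below 0.01 m/s); the robot touches nothing.
It fails at once if the collar is shifted on its post by more than 3 mm (distance of mark from where it was at the start of the episode above 0.003 m).
It also fails if it takes over 42 s, if anything falls off the work surface, if the arm or the gripper's body presses on something with over 40 N, if the wrist force passes 120 N, or if a joint passes its speed limit or range.

ROBOT

A 7-joint arm with a two-finger parallel gripper is mounted at the origin on a cart in front of the work surface, level with it; the furniture and walls round the work are solid. World frame = base frame: x ahead of the robot, y to its left, z up, the work surface at z = 0. Lengths are in m, angles in rad, forces in N, time in s.
With the tool pointing down it reaches from about 0.425 to 0.925 m from the base axis. Payload 6.8 kg.
Tool frame: the origin (TCP) lies at the very end of the fingers, on their centre line; the grasp point (between the pads) lies 19 mm behind it (tcp_to_grasp is the distance from the TCP to the grasp point, in m); z points along the fingers, y is the direction in which the jaws open and shut (so a half turn about z gives the same grasp; the last joint's range is limited). The gripper opens to 85 mm and grips with 20 to 120 N. Pads are 22 mm wide; open, the fingers measure 114 mm over their backs; the gripper's body (76 mm by 85 mm) begins 54 mm behind the grasp point. The pads swing forward as they close: fully open they stand 13 mm farther back than shut.
Start: joints at [-1.278, 0.477, 0.022, 1.555, -0.011, 1.109, -0.083], TCP at [0.263, 0.622, 0.231] pointing down, gripper open.
Joint ranges: [-2.96, 2.96], [-0.34, 2.1], [-1.41, 1.46], [0.24, 2.44], [-1.37, 4.51], [0.17, 1.92], [-2.96, 2.96]. Speed limits (rad/s): [2.39, 2.39, 3.14, 3.14, 3.14, 3.14, 3.14].

INTERFACE

Orientations are given as a unit quaternion [w, x, y, z].
In Python, from station import * gives the robot as it stands.
- The arm moves only by the tool apply_moves, never from a script. Its argument "increments" is one flat list of numbers, 5 for each row, row after row: the finger opening in mm, from 0 to 85.4, then the shift along the tool's x, y, z in mm, then the turn about the tool's z in degrees. In form: [claw, tx, ty, tz, roll, claw, tx, ty, tz, roll, ...]. A call has 1 to 12 rows; each row shifts and turns the pose as measured when the row begins, along the tool's axes as they then stand; what a row does not reach is not made up. A row lasts 1/8 s, in which the tool goes at most 62.5 mm and 10.7 degrees, less where a joint would pass 70% of its speed; a pose out of reach is approached as far as the arm can. A call with a gripper value outside its range is refused whole. The fingers move at their own pace and stop on an object; "squeeze" is the grip in N (left out, the last holds). Time passes only in rows, so rows that do not move let the fingers close. It gives the time, the measured TCP pose, the force and the opening at its end, in the units of the state.
- get_obs(): the state, without advancing time (a new reading comes with each control period).
- read_camera(name): name is "scene" or "top" or "wrist"; returns (picture, depth): 384x512x3 uint8, blue, green, red; 384x512 float32, m along the optical axis (not along the pixel's ray), 0 where there is no reading.
- get_calibration(name): a dict with "mtx" (3x3 intrinsics, pixels), "D" ([k1, k2, p1, p2, k3] as OpenCV has them; the pictures are not rectified), "camera_from_world" (4x4, takes a point from world to camera coordinates); the wrist camera has in their place "T_tool_cam" (4x4, takes a point from camera to tool coordinates, whose origin is the TCP and whose axes are the flange's). Camera axes: x right, y down, z forward; pixel columns grow to the right and rows downward; lengths in m; the calibration is good to about 2 mm. A picture is of the moment at which its call begins: read the wrist's pose just before it. get_calibration takes no time and is no camera call.
- hand_in(): hands the job in, once; it reports no verdict.
Trained networks look in the newest picture that a camera, given by its name, has taken for a name from the list of things; names that differ only in an ending like _2 or _b are one class to them, and where a whole thing is asked for, a point or a joint stands for the part that bears it (a point fixed in the world has none). Each returns a list of dicts, best first, with "p" (0 to 1); they miss things now and then, are a little off and sometimes report something else, mostly with a low value. They report only what shows in the picture. A call takes as long as a camera call.
- outline_of(camera, thing): "pixels" (384x512 bool, what is visible of it) and "extent" ([centre column, centre row, width, height] in pixels, round what is visible of it).
The state is a dict: "t": time; "q": joint angles; "joint_vel": joint speeds; "joint_torque": joint torques, N m; "eef_pos": TCP position; "tool_rot": TCP orientation; "contact_force": force on the tool from outside, world axes, zero at the start; "torque": the same for the moment, N m; "gripper_width": opening from 0.0 (shut) to 1.0 (fully open).
Only numpy, scipy, OpenCV 4.12 (cv2) and the standard library are available. Lean on these libraries where they do the work, as an engineer would, in place of code of your own. Each camera call takes 0.05 s, during which the arm holds its last target.

## Working session

There is one attempt and no reset: what is moved stays moved. The work goes in short steps, Python scripts to look and compute and a tool call to move; the robot and the scene stay as the last step left them, time stands still between calls to the robot, and variables do not carry over. Pictures are saved under pics/ and viewed, and the job is handed in when it is done.

Besides the shell and the picture viewer there is one more tool, called after ">>>" as name(argument=value, ...), one argument or row to a line, values as JSON. apply_moves: Moves the arm, as the interface text tells. Its arguments: {"type":"object","properties":{"increments":{"type":"array"},"squeeze":{"type":"number"}},"required":["increments"]}

```bash
ls; mkdir -p pics
cat > h.py <<'E'
from station import *
import numpy as np, cv2
def save(img,n): cv2.imwrite('pics/'+n,img)
def pts(name,depth,mask,obs=None):
    c=get_calibration(name); v,u=np.nonzero(mask&(depth>0)); z=depth[v,u]
    n=cv2.undistortPoints(np.stack([u,v],1).astype(np.float64)[:,None],np.array(c['mtx']),np.array(c['D']))[:,0]
    P=np.c_[n*z[:,None],z]
    if name=='wrist':
        T=np.array(c['T_tool_cam']); P=P@T[:3,:3].T+T[:3,3]
        w,x,y,q=obs['tool_rot']
        from scipy.spatial.transform import Rotation as R
        P=R.from_quat([x,y,q,w]).apply(P)+obs['eef_pos']
    else:
        T=np.linalg.inv(np.array(c['camera_from_world'])); P=P@T[:3,:3].T+T[:3,3]
    return P,u,v
E
python3 - <<'E'
from h import *
print(get_obs())
for n in ['scene','top']:
    im,d=read_camera(n); save(im,n+'0.png'); np.savez(f'/tmp/{n}0.npz',im=im,d=d)
    c=get_calibration(n); print(n,np.linalg.inv(np.array(c['camera_from_world'])).round(3).tolist())
    for t in ['tall_wedge','pointer','mark','lane']:
        try:
            for r in outline_of(n,t):
                P,u,v=pts(n,d,r['pixels']); print(t,r['p'],r['extent'],np.median(P,0).round(3),P.min(0).round(3),P.max(0).round(3))
        except Exception as e: print(t,e)
print(get_obs()['t'])
E
```

```text
pics
{'t': 0.0, 'q': array([-1.27815467,  0.47778702,  0.02232521,  1.55649516, -0.01150496,
        1.1093204 , -0.08309199]), 'joint_vel': array([ 1.54162714e-04, -5.17867222e-04, -5.95734658e-04,  2.07249662e-04,
        5.85123255e-04, -2.65818329e-04, -3.00208271e-05]), 'joint_torque': array([-6.18896374e-04, -5.96452975e+01,  1.60730258e+00, -2.81194085e+01,
        1.23595764e-02,  9.19540529e-03, -1.33162806e-05]), 'eef_pos': array([0.26308215, 0.62094474, 0.23031577]), 'tool_rot': array([-1.23484852e-04,  1.99013142e-01,  9.79996369e-01, -9.32879091e-04]), 'contact_force': array([-0.82047807, -0.66394384, -0.56083997]), 'torque': array([0.06123354, 0.01702115, 0.02555601]), 'gripper_width': 1.0036009598550948}
scene [[0.899, -0.308, 0.312, 0.164], [-0.438, -0.602, 0.668, -0.676], [-0.018, -0.737, -0.675, 0.794], [0.0, 0.0, 0.0, 1.0]]
tall_wedge 0.84 [301.4, 307.9, 41.9, 53.3] [ 0.438 -0.309  0.027] [ 0.422 -0.358 -0.003] [ 0.475 -0.214  0.055]
pointer 0.62 [257.8, 145.6, 54.5, 38.4] [0.615 0.269 0.027] [ 0.543  0.203 -0.004] [0.721 0.39  0.092]
lane 0.61 [254.1, 147.7, 65.6, 46.3] [0.615 0.267 0.026] [ 0.519  0.194 -0.003] [0.715 0.372 0.092]
top [[0.015, -0.981, 0.192, 0.239], [-1.0, -0.014, 0.008, 0.038], [-0.005, -0.192, -0.981, 1.385], [0.0, 0.0, 0.0, 1.0]]
tall_wedge 0.96 [360.0, 208.2, 46.0, 17.7] [ 0.44  -0.288  0.026] [ 0.421 -0.354 -0.001] [ 0.461 -0.213  0.058]
pointer 0.67 [177.8, 152.6, 46.7, 50.1] [0.615 0.281 0.027] [ 0.54   0.206 -0.005] [0.713 0.366 0.095]
lane 0.88 [176.3, 156.5, 59.2, 60.0] [0.614 0.284 0.027] [ 0.517  0.204 -0.005] [0.715 0.381 0.095]
0.5
```

Run:
```python
from h import *
s=np.load('/tmp/scene0.npz')['im'];t=np.load('/tmp/top0.npz')['im']
a=cv2.resize(s[100:220,190:340],None,fx=4,fy=4,interpolation=cv2.INTER_CUBIC)
b=cv2.resize(t[100:240,130:290],None,fx=4,fy=4,interpolation=cv2.INTER_CUBIC)
save(a,'sc.png');save(b,'tc.png')
save(cv2.resize(t[170:250,300:420],None,fx=5,fy=5),'tw.png')
```

```text
(no output)
```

View pics/scene0.png

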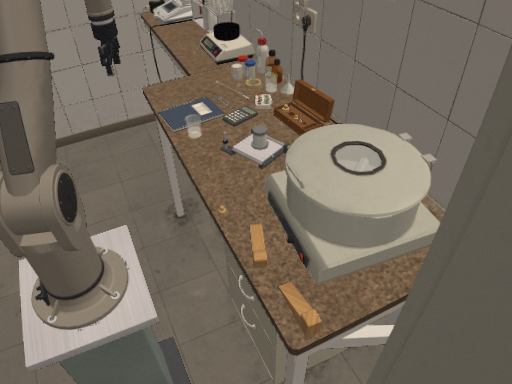

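View pics/top0.png

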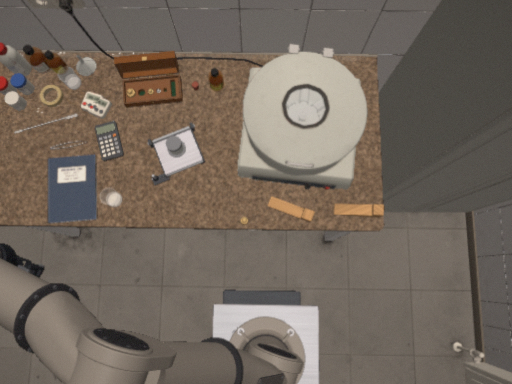

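View pics/sc.png

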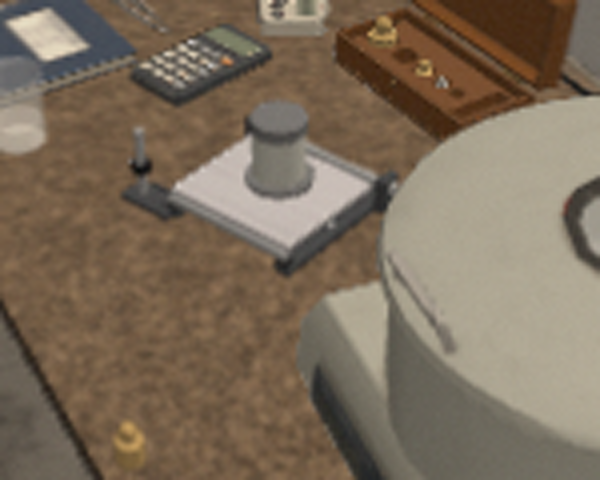

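View pics/tc.png

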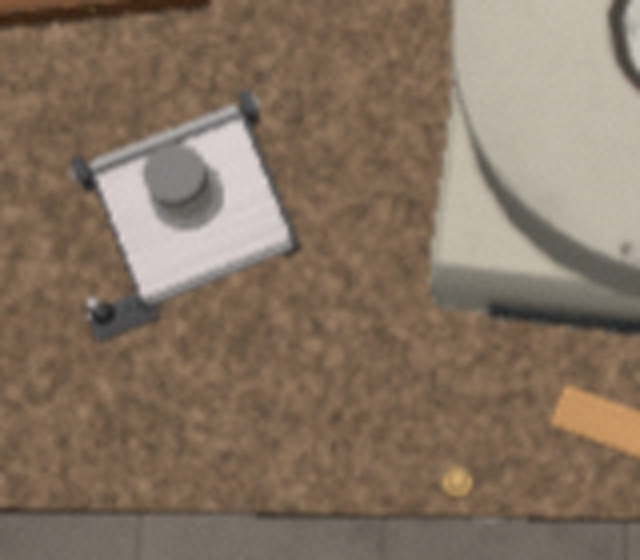

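View pics/tw.png

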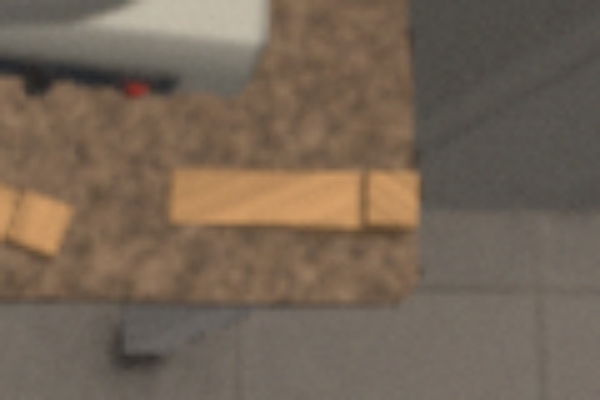

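The scene view shows the tilt stand near (258,146). In the top view the lip runs from about (167,175) to (203,161), with the collar post at (155,178). The tall wedge is the right-hand one, with its block at about (378,210) and its nose at (334,210). The other wedge is at (290,208). Next I'll work out exact poses.

Run:
```python
from h import *
d=np.load('/tmp/top0.npz');im,dp=d['im'],d['d']
m=np.zeros(dp.shape,bool); m[195:225,325:390]=1
P,u,v=pts('top',dp,m); c=im[v,u].astype(int)
w=(c[:,2]-c[:,0]>60)&(P[:,2]>-.01)
print('table z',np.median(P[~w&(abs(P[:,2])<.02),2]))
Q=P[w]; 
for y0 in np.arange(-.36,-.2,.01):
    k=abs(Q[:,1]-y0-.005)<.005
    if k.any(): print(round(y0,3),Q[k][:,0].min().round(4),Q[k][:,0].max().round(4),np.median(Q[k][:,2]).round(4))
print(Q[:,1].min(),Q[:,1].max())
top=Q[Q[:,2]>.047]; print('block top',top.mean(0),cv2.minAreaRect((top[:,:2]*1000).astype(np.float32)))
print('wedge',cv2.minAreaRect((Q[:,:2]*1000).astype(np.float32)))
# stand, top
m=np.zeros(dp.shape,bool); m[120:190,145:210]=1
P,u,v=pts('top',dp,m);c=im[v,u].astype(int)
k=(P[:,2]>.008)&(P[:,2]<.05)
Pm=np.zeros(dp.shape); Pm[v,u]=P[:,2]*1000
print(Pm[155:186,148:208:2].astype(int))
pl=(c.min(1)>150)&k
print('plate',cv2.minAreaRect((P[pl][:,:2]*1000).astype(np.float32)),P[pl].mean(0))
for n in ['scene','top']: print(n,get_calibration(n)['mtx'])
```

```text
table z -0.0011501510887678146
-0.36 0.425 0.4655 0.0509
-0.35 0.4215 0.4651 0.0516
-0.34 0.4249 0.4647 0.0511
-0.33 0.4246 0.4647 0.0482
-0.32 0.4236 0.4639 0.0359
-0.31 0.4234 0.4643 0.0332
-0.3 0.4239 0.4646 0.031
-0.29 0.4242 0.4638 0.0268
-0.28 0.4275 0.4639 0.0247
-0.27 0.4286 0.4636 0.0193
-0.26 0.4288 0.4611 0.0164
-0.25 0.4281 0.461 0.0138
-0.24 0.4291 0.4663 0.0102
-0.23 0.4295 0.4623 0.0082
-0.22 0.4298 0.4624 0.0039
-0.36489485041279013 -0.2127465788804874
block top [ 0.43846222 -0.33856187  0.05197377] ((437.9511413574219, -338.4659118652344), (30.743122100830078, 31.913408279418945), 87.18989562988281)
wedge ((443.9104919433594, -288.75018310546875), (152.03054809570312, 44.02621078491211), 89.63511657714844)
[[-1  0  4  5  3 26 30 25 26 27 28 26 31 32 31 34 32 30 30 30 26 23 26 22
  25 24 24 11 -3 -3]
 [ 0 -3  1 -5  0 15 25 27 28 26 25 25 29 33 36 35 32 29 25 22 23 29 28 22
  28 24 29  6  0  2]
 [ 1  3 -2 -1  1 11 26 25 21 31 27 23 29 28 38 31 26 25 24 28 31 23 28 26
  26 27 25  7 -5  3]
 [ 0 -8 -3  0 -3  6 24 26 27 22 23 23 26 25 25 32 28 27 26 31 22 26 23 29
  30 28 
[... 2285 characters left out ...]
  0  4]
 [ 0  0 -3 12  3  8  9  0 -3 -5  0  0 -1 -3 -1  0 -2  1  2 -2  0 -2  0  0
  -6  0  0 -1  1 -6]
 [ 2 -1 -3  4  6  4 -3  1  0 -3 -1 -2 -5  0  0 -2 -2  1 -3 -5  3 -2  0  0
   0 -3  1 -1  1  0]
 [ 2 -4  7 -1  4 -5  0 -3 -3  0 -2  1 -3 -2  1 -1 -3 -5 -3  4 -5 -4  3  0
   0 -8 -2 -1  0 -2]]
plate ((625.2979736328125, 286.4947814941406), (123.0133056640625, 125.73213958740234), 23.696086883544922) [0.6166365  0.28184842 0.02673177]
scene [[394.76713753   0.         255.65769964]
 [  0.         394.76713753 192.04337596]
 [  0.           0.           1.        ]]
top [[442.82547436   0.         251.26012066]
 [  0.         442.82547436 188.06663431]
 [  0.           0.           1.        ]]
```

Run:
```python
from h import *
c=get_calibration('wrist'); print(np.array(c['T_tool_cam']).round(3),c['mtx'])
```

```text
[[ 0.    -0.959 -0.282  0.071]
 [ 1.     0.    -0.     0.001]
 [ 0.    -0.282  0.959 -0.143]
 [ 0.     0.     0.     1.   ]] [[304.67827194   0.         257.66566462]
 [  0.         304.67827194 191.48411807]
 [  0.           0.           1.        ]]
```

>>> apply_moves(
  increments=[85,-38,-40,0,0,85,-38,-40,0,0,85,-38,-40,0,0,85,-38,-40,0,0,85,-38,-40,0,0,85,-38,-40,0,0,85,-38,-40,0,0,85,0,0,0,0],
)

```text
t: 1.5
eef_pos: [0.4032, 0.2501, 0.2313]
tool_rot: [0.001, 0.199, 0.98, 0.002]
contact_force: [-0.7, 1.6, -0.1]
gripper_width: 0.998
```

```bash
cat > stand.py <<'E'
import sys
from h import *
n=sys.argv[1]
o=get_obs(); im,dp=read_camera('wrist'); save(im,n+'.png'); np.savez(f'/tmp/{n}.npz',im=im,d=dp,p=o['eef_pos'],r=o['tool_rot'])
print(o['eef_pos'],o['tool_rot'],o['t'])
E
python3 stand.py w1
```

```text
[0.40322224 0.25008331 0.23129904] [6.84586112e-04 1.98943823e-01 9.80007748e-01 2.38761457e-03] 1.5
```

View pics/w1.png

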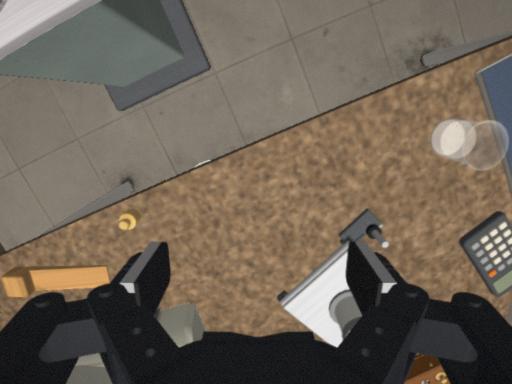

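Run:
```python
from h import *
d=np.load('/tmp/w1.npz');im,dp=d['im'],d['d']; o={'eef_pos':d['p'],'tool_rot':d['r']}
save(cv2.resize(im[195:345,270:420],None,fx=4,fy=4,interpolation=cv2.INTER_CUBIC),'w1c.png')
m=np.zeros(dp.shape,bool); m[200:345,270:420]=1
P,u,v=pts('wrist',dp,m,o); Z=np.zeros((*dp.shape,3)); Z[v,u]=P*1000
print('table',np.median(P[(abs(P[:,2])<.012),2]))
print(Z[222:250,358:394,2].astype(int))
c=im[v,u].astype(int)
pl=(c.min(1)>150)&(P[:,2]>.01)&(P[:,2]<.05)
print(pl.sum(),cv2.minAreaRect((P[pl][:,:2]*1000).astype(np.float32)))
```

```text
table -0.0006396692200110188
[[  9   8   6 ...   0   0  -1]
 [  7   8   7 ...  -1   0   0]
 [  8   7   9 ...   0  -1  -1]
 ...
 [253 254 254 ...   0  -1  -1]
 [256 254 255 ...   0   0   0]
 [257 256 255 ...   0   0   0]]
2907 ((584.4334716796875, 270.37359619140625), (95.31869506835938, 192.85104370117188), 57.43651580810547)
```

View pics/w1c.png

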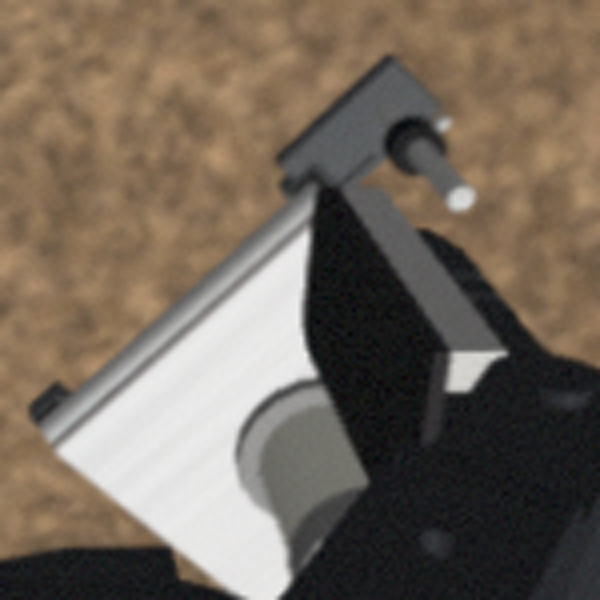

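The wrist view shows the whole lip, from about (284,300) to (349,242), the post top at (385,244), and the collar at about (374,231).

```bash
cat >> h.py <<'E'
from scipy.spatial.transform import Rotation as R
def pose(name,o=None):
    c=get_calibration(name); K=np.array(c['mtx']);D=np.array(c['D'])
    if name=='wrist':
        w,x,y,q=o['tool_rot']; T=np.eye(4);T[:3,:3]=R.from_quat([x,y,q,w]).as_matrix();T[:3,3]=o['eef_pos']
        T=T@np.array(c['T_tool_cam'])
    else: T=np.linalg.inv(np.array(c['camera_from_world']))
    return K,D,T
def ray(name,px,z,o=None):
    K,D,T=pose(name,o)
    n=cv2.undistortPoints(np.array(px,float).reshape(-1,1,2),K,D)[:,0]
    d=np.c_[n,np.ones(len(n))]@T[:3,:3].T; c=T[:3,3]
    return c+d*((z-c[2])/d[:,2])[:,None]
def proj(name,X,o=None):
    K,D,T=pose(name,o); Ti=np.linalg.inv(T)
    return cv2.projectPoints(np.array(X,float).reshape(-1,3),cv2.Rodrigues(Ti[:3,:3])[0],Ti[:3,3],K,D)[0][:,0]
def ld(n):
    d=np.load(f'/tmp/{n}.npz'); return d['im'],d['d'],({'eef_pos':d['p'],'tool_rot':d['r']} if 'p' in d else None)
E
python3 - <<'E'
from h import *
im,dp,o=ld('w1')
f=lambda L:[(270+x/4-.375,195+y/4-.375) for x,y in L]
# lip
A=ray('wrist',f([(45,432),(318,193)]),.019,o); print('lip',A,np.linalg.norm(A[1]-A[0]))
post=ray('wrist',f([(460,197)]),.070,o)[0]; print('post',post)
for z in np.arange(.025,.05,.003): 
    p=proj('wrist',[[post[0],post[1],z]],o)[0]; print(z,(p-[270,195])*4+1.5)
t=A[1]-A[0]; ang=np.arctan2(t[1],t[0])-np.pi/2; print('lane yaw deg',np.degrees(ang),'mid',A.mean(0))
ex=np.array([np.cos(ang),np.sin(ang)]);ey=np.array([-ex[1],ex[0]]); e=post[:2]-A.mean(0)[:2]; print('post in lane',e@ex,e@ey)
# top cam check
imt,dt,_=ld('top0')
print(proj('top',[[*A[0][:2],.019],[*A[1][:2],.019],post]).round(1))
E
```

```text
lip [[0.59460911 0.20617219 0.019     ]
 [0.54508525 0.32073832 0.019     ]] 0.12481190282118017
post [0.53274545 0.35124796 0.07      ]
0.025 [403.18819158 133.30760898]
0.028 [406.5924217  137.11583694]
0.031 [410.04638526 140.98076374]
0.034 [413.55114481 144.90362864]
0.037 [417.10779209 148.885706  ]
0.039999999999999994 [420.71744901 152.92830647]
0.043 [424.38126858 157.03277824]
0.046 [428.10043602 161.2005083 ]
0.048999999999999995 [431.8761697  165.43292379]
lane yaw deg 23.37752963786884 mid [0.56984718 0.26345525 0.019     ]
post in lane 0.0007790322011642157 0.09530734575198607
[[202.2 160.1]
 [165.5 174.8]
 [152.  174.9]]
```

>>> apply_moves(
  increments=[85,0,0,-3,9.6,85,0,0,-3,9.6,85,0,0,-3,9.6,85,0,0,-3,9.6,85,0,0,-3,9.6,85,0,0,-3,9.6,85,0,0,0,9.6,85,0,0,0,0],
)

```text
t: 2.55
eef_pos: [0.3975, 0.2667, 0.2508]
tool_rot: [-0.003, 0.713, 0.702, 0.005]
contact_force: [1.0, -0.6, -0.2]
gripper_width: 0.994
```

>>> apply_moves(
  increments=[70,-55,5,0,0,70,-55,5,0,0,70,-55,5,0,0,70,-55,5,0,0,70,-55,5,0,0,70,-55,4,0,0,70,-55,4,0,0,70,-55,4,0,0,70,-55,4,0,0,70,-50,2,0,0,70,-40,2,0,0,70,0,0,0,0],
)

```text
t: 4.05
eef_pos: [0.46, -0.3229, 0.2458]
tool_rot: [0.0, 0.685, 0.728, 0.008]
contact_force: [-0.3, 0.1, -0.1]
gripper_width: 0.821
```

```bash
python3 stand.py w2
```

```text
[ 0.4599679  -0.32291962  0.24575776] [2.59020599e-04 6.85413830e-01 7.28104738e-01 8.44417537e-03] 4.05
```

View pics/w2.png

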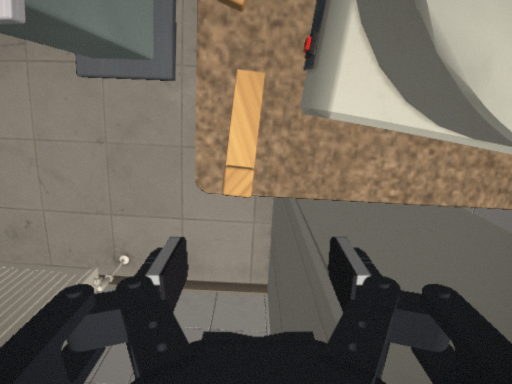

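The wedge's nose is at (237–265, 71) and the back of its block at (223–252, 196), both clearly visible.

Run:
```python
from h import *
im,dp,o=ld('w2')
r=outline_of('wrist','tall_wedge'); print([(a['p'],a['extent']) for a in r])
P,u,v=pts('wrist',dp,r[0]['pixels'],o)
top=P[(P[:,2]>.046)&(P[:,2]<.058)]; print('top',top.mean(0),cv2.minAreaRect((top[:,:2]*1000).astype(np.float32)))
for c in ['pixels']:
  hull=cv2.minAreaRect((P[P[:,2]<.06][:,:2]*1000).astype(np.float32)); print(hull)
save(cv2.resize(im[55:205,210:280],None,fx=4,fy=4,interpolation=cv2.INTER_CUBIC),'w2c.png')
tx=2*np.arctan2(o['tool_rot'][2],o['tool_rot'][1]); print(np.degrees(tx))
```

```text
[(0.98, [243.8, 133.4, 44.4, 129.1])]
top [ 0.44193127 -0.33640875  0.05182925] ((441.42303466796875, -337.5933837890625), (33.60073471069336, 33.92755126953125), 86.21601104736328)
((443.5942687988281, -282.5910949707031), (143.5100555419922, 37.76066207885742), 85.8160171508789)
93.45982799271181
```

View pics/w2c.png

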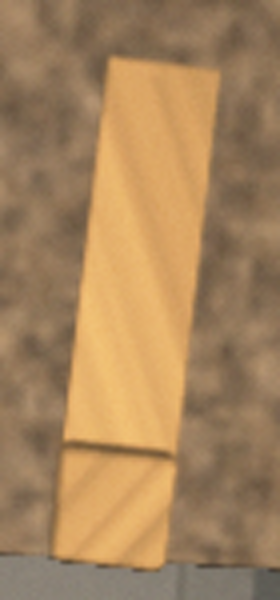

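Run:
```python
from h import *
im,dp,o=ld('w2')
f=lambda L:[(210+x/4-.375,55+y/4-.375) for x,y in L]
n=ray('wrist',f([(164,65)]),.004,o)[0]; b=ray('wrist',f([(108,561),(119,452)]),.052,o)
print(n,b); c=b.mean(0); d=n-c; print(c,np.linalg.norm(d[:2]),np.degrees(np.arctan2(d[1],d[0])))
a=np.arctan2(*(n-b[0])[[1,0]]); print(np.degrees(a))
yaw=2*np.arctan2(o['tool_rot'][2],o['tool_rot'][1])
D=np.array([.442,-.3375])-o['eef_pos'][:2]
ex=np.array([np.cos(yaw),np.sin(yaw)]);ey=np.array([np.sin(yaw),-np.cos(yaw)])
print('tool x,y mm',D@ex*1e3,D@ey*1e3)
```

```text
[ 0.44927808 -0.21158664  0.004     ] [[ 0.44131853 -0.35246262  0.052     ]
 [ 0.44305981 -0.32035774  0.052     ]]
[ 0.44218917 -0.33641018  0.052     ] 0.1250246699991499 86.74958417370598
86.76620596434444
tool x,y mm -13.46946466914153 -18.81506063635756
```

>>> apply_moves(
  increments=[65,-13,-19,0,6.7,65,0,0,40,0,65,0,0,40,0,65,0,0,20,0,65,0,0,0,0],
)

```text
t: 4.78
eef_pos: [0.4483, -0.3213, 0.1429]
tool_rot: [-0.002, 0.719, 0.695, 0.013]
contact_force: [-1.2, -0.1, 0.3]
gripper_width: 0.759
```

```bash
cat > rel.py <<'E'
import sys
from h import *
x,y,yw=map(float,sys.argv[1:4]); o=get_obs()
q=o['tool_rot']; M=R.from_quat([q[1],q[2],q[3],q[0]]).as_matrix()
yaw=np.degrees(np.arctan2(M[1,0],M[0,0]))
D=np.array([x,y,o['eef_pos'][2]])-o['eef_pos']
print('t',o['t'],o['eef_pos'].round(4),'yaw',yaw.round(2),'tilt z',M[:,2].round(3),'need tool xyz mm',(M.T@D*1e3).round(1),'roll',-(yw-yaw).__round__(1),'F',o['contact_force'].round(1))
E
python3 rel.py .442 -.337 86.8
```

```text
t 4.775 [ 0.4483 -0.3213  0.1429] yaw 88.05 tilt z [ 0.015  0.021 -1.   ] need tool xyz mm [-15.9  -5.7  -0.4] roll 1.3 F [-1.2 -0.1  0.3]
```

>>> apply_moves(
  increments=[65,-16,-6,0,1.3,65,0,0,30,0,65,0,0,0,0],
)

```text
t: 5.15
eef_pos: [0.444, -0.3381, 0.1155]
tool_rot: [0.0, 0.726, 0.687, 0.014]
contact_force: [-0.1, -0.5, 0.5]
gripper_width: 0.764
```

```bash
python3 rel.py .442 -.337 86.8; python3 stand.py w3
```

```text
t 5.15 [ 0.444  -0.3381  0.1155] yaw 86.85 tilt z [ 0.02   0.019 -1.   ] need tool xyz mm [ 1.  -2.1 -0. ] roll 0.0 F [-0.1 -0.5  0.5]
[ 0.44401641 -0.33809283  0.11551965] [1.21688173e-04 7.26285503e-01 6.87252492e-01 1.39055800e-02] 5.15
```

View pics/w3.png

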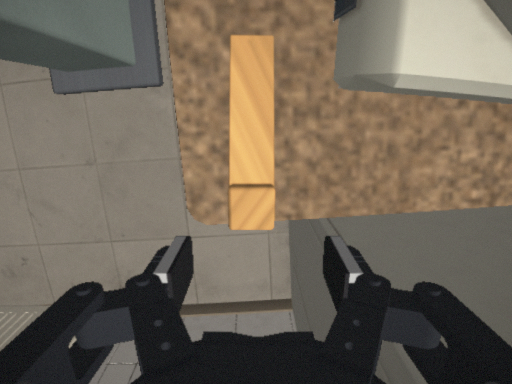

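>>> apply_moves(
  increments=[65,-1,-4,35,0,65,0,0,35,0,65,0,0,20,0,65,0,0,10,0,65,0,0,0,0],
)

```text
t: 5.82
eef_pos: [0.4483, -0.3444, 0.0222]
tool_rot: [0.009, 0.727, 0.687, 0.016]
contact_force: [-1.5, -0.1, 0.5]
gripper_width: 0.761
```

```bash
python3 rel.py .442 -.337 86.8
```

```text
t 5.825 [ 0.4483 -0.3444  0.0222] yaw 86.76 tilt z [ 0.035  0.009 -0.999] need tool xyz mm [ 7.  -6.8 -0.2] roll -0.0 F [-1.5 -0.1  0.5]
```

>>> apply_moves(
  increments=[65,7,-7,8,0,65,0,0,0,0],
)

```text
t: 6.08
eef_pos: [0.4423, -0.3369, 0.015]
tool_rot: [0.01, 0.727, 0.687, 0.016]
contact_force: [-0.8, -0.4, -0.3]
gripper_width: 0.764
```

```bash
python3 rel.py .442 -.337 86.8
```

```text
t 6.075 [ 0.4423 -0.3369  0.015 ] yaw 86.76 tilt z [ 0.037  0.009 -0.999] need tool xyz mm [-0.1 -0.3 -0. ] roll -0.0 F [-0.8 -0.4 -0.3]
```

>>> apply_moves(
  increments=[20,0,0,0,0,20,0,0,0,0,20,0,0,0,0,20,0,0,0,0,20,0,0,0,0,20,0,0,0,0],
  squeeze=50,
)

```text
t: 6.82
eef_pos: [0.4425, -0.3373, 0.0161]
tool_rot: [0.01, 0.727, 0.687, 0.016]
contact_force: [-1.3, 0.8, 1.6]
gripper_width: 0.391
```

>>> apply_moves(
  increments=[20,0,0,-10,0,20,0,0,-20,0,20,0,0,-30,0,20,0,0,-30,0,20,0,0,-30,0,20,0,0,-20,0,20,0,0,0,0],
)

```text
t: 7.7
eef_pos: [0.4366, -0.3394, 0.1671]
tool_rot: [0.012, 0.727, 0.686, 0.017]
contact_force: [0.1, 0.5, -1.8]
gripper_width: 0.396
```

```bash
python3 rel.py .44 .1 86.8; python3 stand.py w4
```

```text
t 7.7 [ 0.4366 -0.3394  0.1671] yaw 86.65 tilt z [ 0.041  0.007 -0.999] need tool xyz mm [438.9 -22.4   3.2] roll -0.2 F [ 0.1  0.5 -1.8]
[ 0.43658759 -0.33942312  0.1671003 ] [0.01169072 0.72737948 0.68591342 0.01746984] 7.7
```

View pics/w4.png

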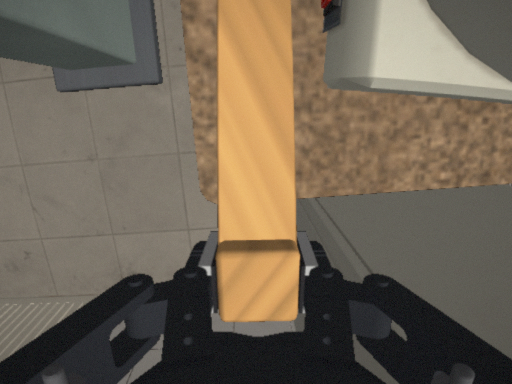

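>>> apply_moves(
  increments=[20,37,-2,0,0,20,37,-2,0,0,20,37,-2,0,0,20,37,-2,0,0,20,37,-2,0,0,20,37,-2,0,0,20,37,-2,0,0,20,37,-2,0,0,20,37,-2,0,0,20,37,-2,0,0,20,37,-2,0,0,20,25,-1,0,0],
)

```text
t: 9.25
eef_pos: [0.4305, 0.1057, 0.1618]
tool_rot: [0.007, 0.729, 0.684, 0.011]
contact_force: [-0.4, -0.4, -1.6]
gripper_width: 0.393
```

```bash
python3 rel.py .43 .203 23.4
```

```text
t 9.25 [0.4305 0.1057 0.1618] yaw 86.35 tilt z [ 0.025  0.005 -1.   ] need tool xyz mm [97.1 -6.8  0.5] roll 63.0 F [-0.4 -0.4 -1.6]
```

>>> apply_moves(
  increments=[20,32,-3,0,0,20,32,-3,0,0,20,30,0,0,0,20,0,0,0,9,20,0,0,0,9,20,0,0,0,9,20,0,0,0,9,20,0,0,0,9,20,0,0,0,9,20,0,0,0,9,20,0,0,0,0],
)

```text
t: 10.62
eef_pos: [0.4217, 0.2014, 0.154]
tool_rot: [0.004, 0.982, 0.188, 0.004]
contact_force: [-0.6, -0.2, -1.8]
gripper_width: 0.391
```

```bash
python3 rel.py .423 .200 23.4; python3 stand.py w5
```

```text
t 10.625 [0.4217 0.2014 0.154 ] yaw 21.62 tilt z [ 0.01  -0.007 -1.   ] need tool xyz mm [0.7 1.8 0. ] roll -1.8 F [-0.6 -0.2 -1.8]
[0.42166194 0.20139053 0.15398531] [0.00437911 0.98224108 0.18752622 0.00414771] 10.625
```

View pics/w5.png

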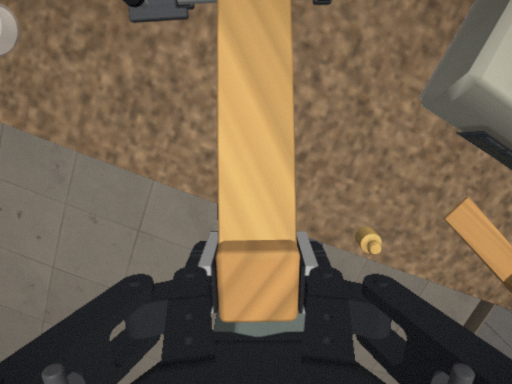

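>>> apply_moves(
  increments=[20,0,2,30,-1.8,20,0,0,30,0,20,0,0,30,0,20,0,0,25,0,20,0,0,14,0,20,0,0,0,0],
)

```text
t: 11.42
eef_pos: [0.4232, 0.1996, 0.0203]
tool_rot: [0.003, 0.977, 0.215, 0.003]
contact_force: [0.0, -0.2, -2.0]
gripper_width: 0.39
```

```bash
python3 rel.py .423 .200 23.4; python3 stand.py w6
```

```text
t 11.425 [0.4232 0.1996 0.0203] yaw 24.78 tilt z [ 0.008 -0.005 -1.   ] need tool xyz mm [ 0.  -0.5 -0. ] roll 1.4 F [ 0.  -0.2 -2. ]
[0.42315721 0.1995709  0.02025964] [0.0034495  0.97670249 0.21454682 0.0031622 ] 11.425
```

View pics/w6.png

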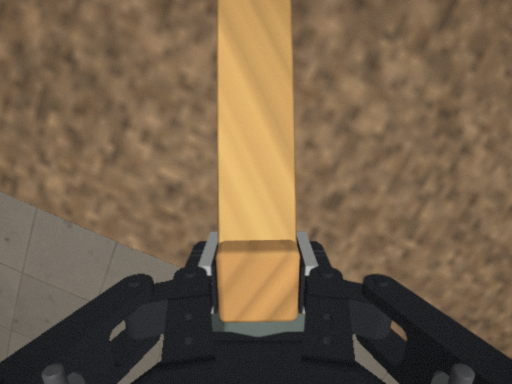

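>>> apply_moves(
  increments=[20,0,0,3,1.4,20,0,0,0,0,20,13,0,0,0,20,13,0,0,0,20,13,0,0,0,20,6,0,0,0,20,0,0,0,0],
)

```text
t: 12.35
eef_pos: [0.4691, 0.2202, 0.0196]
tool_rot: [0.003, 0.979, 0.203, 0.005]
contact_force: [-0.5, 0.6, -2.2]
gripper_width: 0.389
```

```bash
python3 rel.py .5085 .2368 23.4; python3 stand.py w7
```

```text
t 12.35 [0.4691 0.2202 0.0196] yaw 23.46 tilt z [ 0.011 -0.003 -1.   ] need tool xyz mm [42.8  0.5  0.4] roll 0.1 F [-0.5  0.6 -2.2]
[0.46905989 0.22019466 0.01959653] [0.00251952 0.97911225 0.20324504 0.00493125] 12.35
```

View pics/w7.png

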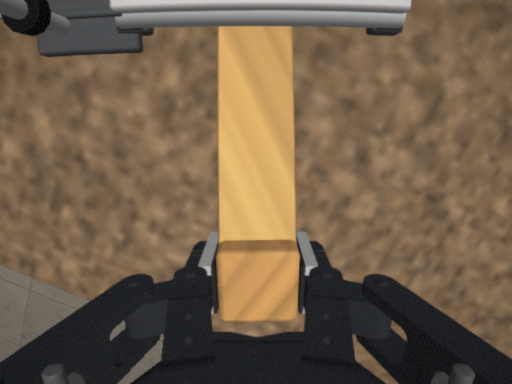

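>>> apply_moves(
  increments=[20,0,0,3,0,20,0,0,0,0,20,10,0,0,0,20,10,0,0,0,20,10,0,0,0,20,0,0,0,0],
)

```text
t: 13.15
eef_pos: [0.4894, 0.2293, 0.0159]
tool_rot: [0.002, 0.979, 0.203, -0.004]
contact_force: [1.9, 0.9, 0.4]
gripper_width: 0.396
```

```bash
python3 rel.py .5085 .2368 23.4; python3 stand.py w8
```

```text
t 13.15 [0.4894 0.2293 0.0159] yaw 23.42 tilt z [-0.007 -0.006 -1.   ] need tool xyz mm [20.5  0.6 -0.2] roll 0.0 F [1.9 0.9 0.4]
[0.4894448  0.22925026 0.01590626] [ 0.00237974  0.97916647  0.2030041  -0.00408485] 13.15
```

View pics/w8.png

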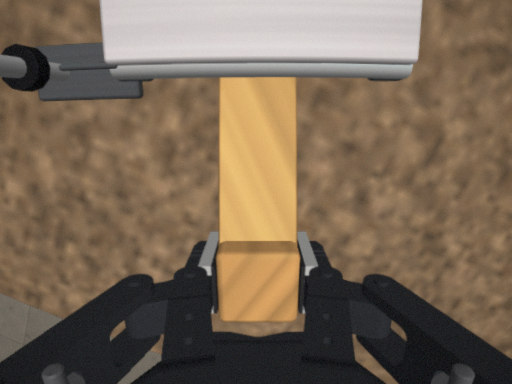

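```bash
cat > meas.py <<'E'
import sys
from h import *
im,dp,o=ld(sys.argv[1]); r0,c0=int(sys.argv[2]),int(sys.argv[3])
save(cv2.resize(im[r0:r0+70,c0:c0+100],None,fx=7,fy=7,interpolation=cv2.INTER_CUBIC),sys.argv[1]+'c.png')
post=np.array([.53275,.35125]); ex=np.array([.918,.397]);ey=np.array([-.397,.918]); mid=np.array([.5698,.2635])
for z in np.arange(.025,.047,.003):
    pc=proj('wrist',[[*(mid+ey*.0953),z]],o)[0]; pp=proj('wrist',[[*(mid+ey*.082),z]],o)[0]
    print(round(z,3),((pc-[c0,r0])*7+3).round(0),((pp-[c0,r0])*7+3).round(0))
E
python3 meas.py w8 35 0
```

```text
0.025 [260. 265.] [462. 255.]
0.028 [227. 261.] [433. 251.]
0.031 [193. 258.] [402. 247.]
0.034 [157. 254.] [370. 243.]
0.037 [120. 251.] [336. 238.]
0.04 [ 81. 247.] [301. 234.]
0.043 [ 41. 243.] [265. 229.]
0.046 [ -1. 240.] [227. 225.]
```

View pics/w8c.png

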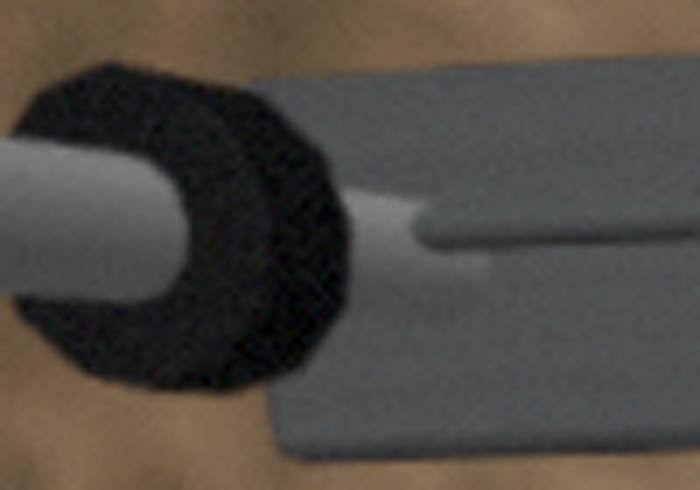

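Run:
```python
from h import *
ey=np.array([-.397,.918]); mid=np.array([.5698,.2635]); c=mid+ey*.0953
a=np.linspace(0,2*np.pi,73)
ring=lambda z:np.c_[c[0]+.009*np.cos(a),c[1]+.009*np.sin(a),0*a+z]
for n,r0,c0,s in [('w8',35,0,7),('w1',195,270,4)]:
    im,dp,o=ld(n)
    print(n)
    for z in np.arange(.031,.0435,.002):
        b=(proj('wrist',ring(z-.004),o)-[c0,r0])*s+(s-1)/2; t=(proj('wrist',ring(z+.004),o)-[c0,r0])*s+(s-1)/2
        al=np.r_[b,t]
        print(round(z,3),'bot x',b[:,0].max().round(),'top x',t[:,0].max().round(),'all',al.min(0).round(),al.max(0).round())
im,dp,o=ld('w1')
g=im[195:345,270:420].max(2).astype(int)
print(g[22:48,92:116])
```

```text
w8
0.031 bot x 377.0 top x 290.0 all [ 4. 87.] [377. 415.]
0.033 bot x 356.0 top x 267.0 all [-22.  83.] [356. 415.]
0.035 bot x 335.0 top x 243.0 all [-49.  78.] [335. 415.]
0.037 bot x 313.0 top x 219.0 all [-77.  73.] [313. 415.]
0.039 bot x 290.0 top x 193.0 all [-105.   67.] [290. 415.]
0.041 bot x 267.0 top x 167.0 all [-134.   62.] [267. 415.]
0.043 bot x 243.0 top x 140.0 all [-164.   57.] [243. 416.]
w1
0.031 bot x 435.0 top x 445.0 all [378. 115.] [445. 179.]
0.033 bot x 437.0 top x 447.0 all [380. 117.] [447. 181.]
0.035 bot x 440.0 top x 450.0 all [383. 120.] [450. 184.]
0.037 bot x 442.0 top x 452.0 all [385. 122.] [452. 187.]
0.039 bot x 445.0 top x 455.0 all [387. 125.] [455. 190.]
0.041 bot x 447.0 top x 458.0 all [389. 127.] [458. 193.]
0.043 bot x 450.0 top x 460.0 all [392. 130.] [460. 196.]
[[ 92  93  97  89  94  90  94  95  93  94  95  99  93  90  97 110 121 126
  128 127 129 130 129 135]
 [ 96  95  93  96  97  96  95  95  94  95  97  96  97  91  90  96 110 117
  120 122 124 126 130 136]
 [ 94  95  93  97  96  98  95  95  94  95  93  97  97  95  92  88  93 103
  
[... 1648 characters left out ...]
95 114 132 139 122  92  54  41  40  54  67  79  86  95  98  94  98
   99  99 106 120 128 132]
 [ 97 114 132 141 141 131 114  90  63  48  45  54  73  80  89  91  95 100
   95  99 103 110 125 137]
 [111 125 128 132 133 132 125 117  98  81  67  66  80  88  89  93  93  95
   95  96 100 104 118 138]
 [115 121 124 130 127 130 125 130 124 115 114 113 123 122 113  98  93  94
   93  95  95 102 108 131]
 [114 115 118 124 131 130 127 126 129 130 131 135 140 140 127 112  97  92
   92  95  97 101 103 117]
 [101 104 108 114 123 123 124 122 122 125 130 134 137 138 133 121 105  94
   96  92  99 107 127 140]
 [ 97  97 101 106 118 122 123 122 122 125 134 141 141 138 134 126 110 102
   92  95 114 147 182 191]]
```

>>> apply_moves(
  increments=[20,7,0,0,0,20,7,0,0,0,20,0,0,0,0],
)

```text
t: 13.58
eef_pos: [0.491, 0.2299, 0.0158]
tool_rot: [0.002, 0.979, 0.203, -0.017]
contact_force: [2.9, 1.1, -1.7]
gripper_width: 0.392
```

```bash
python3 rel.py .5004 .2335 23.4; python3 stand.py w9;python3 meas.py w9 55 0
```

```text
t 13.575 [0.491  0.2299 0.0158] yaw 23.38 tilt z [-0.033 -0.011 -0.999] need tool xyz mm [10.   0.4 -0.3] roll -0.0 F [ 2.9  1.1 -1.7]
[0.49104128 0.22989951 0.01577394] [ 0.00201671  0.97912346  0.20253688 -0.01708804] 13.575
0.025 [244. 158.] [447. 148.]
0.028 [211. 157.] [416. 146.]
0.031 [176. 156.] [385. 145.]
0.034 [139. 154.] [352. 143.]
0.037 [101. 153.] [318. 141.]
0.04 [ 62. 152.] [282. 139.]
0.043 [ 21. 151.] [245. 137.]
0.046 [-22. 150.] [206. 135.]
```

View pics/w9.png

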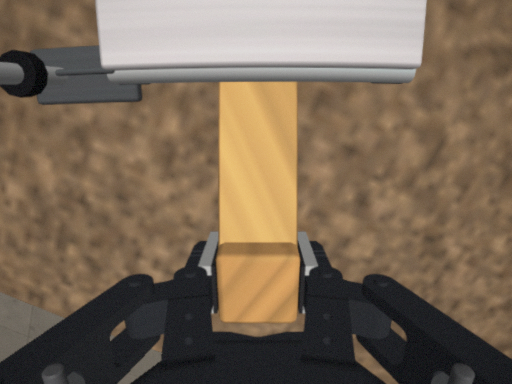

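View pics/w9c.png

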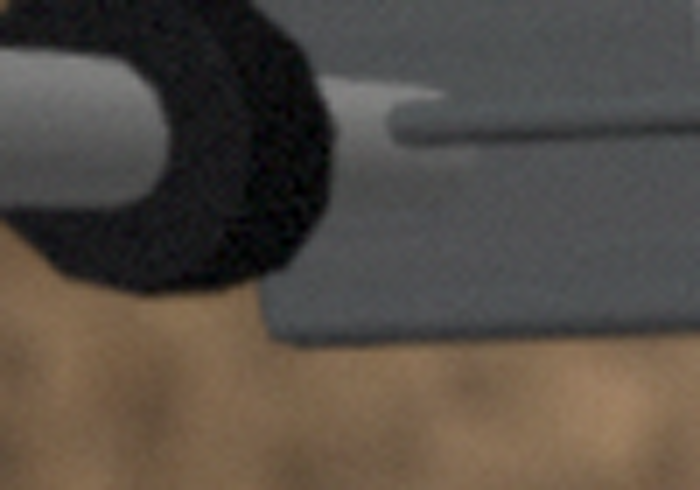

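Run:
```python
from h import *
o=get_obs(); print(o['q'].round(3),o['joint_torque'].round(2),o['contact_force'].round(2),o['torque'].round(2))
```

```text
[-1.007  0.672  0.609  2.027 -0.622  0.67  -1.145] [  0.1  -51.34  11.77 -17.12  -0.23  -0.74  -0.  ] [-3.65 -1.73  0.86] [-0.24  0.48  0.02]
```

>>> apply_moves(
  increments=[50,0,0,0,0,50,0,0,0,0,50,0,0,0,0],
)

```text
t: 14.0
eef_pos: [0.4933, 0.231, 0.016]
tool_rot: [0.002, 0.979, 0.203, -0.015]
contact_force: [-0.2, 0.5, -0.1]
gripper_width: 0.59
```

```bash
python3 rel.py .5004 .2335 23.4; python3 stand.py w10;python3 meas.py w10 45 0
```

```text
t 14.0 [0.4933 0.231  0.016 ] yaw 23.41 tilt z [-0.029 -0.01  -1.   ] need tool xyz mm [ 7.5  0.5 -0.2] roll 0.0 F [-0.2  0.5 -0.1]
[0.493332   0.2310229  0.01602278] [ 0.00194865  0.97909766  0.2028182  -0.01512448] 14.0
0.025 [259. 270.] [460. 261.]
0.028 [226. 269.] [431. 260.]
0.031 [192. 269.] [400. 259.]
0.034 [156. 268.] [368. 258.]
0.037 [118. 268.] [334. 257.]
0.04 [ 80. 267.] [299. 256.]
0.043 [ 39. 267.] [262. 254.]
0.046 [ -3. 267.] [224. 253.]
```

View pics/w10.png

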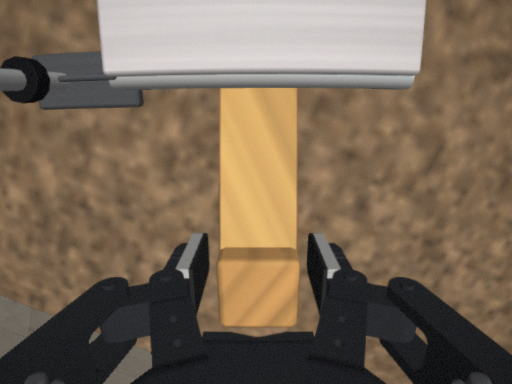

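View pics/w10c.png

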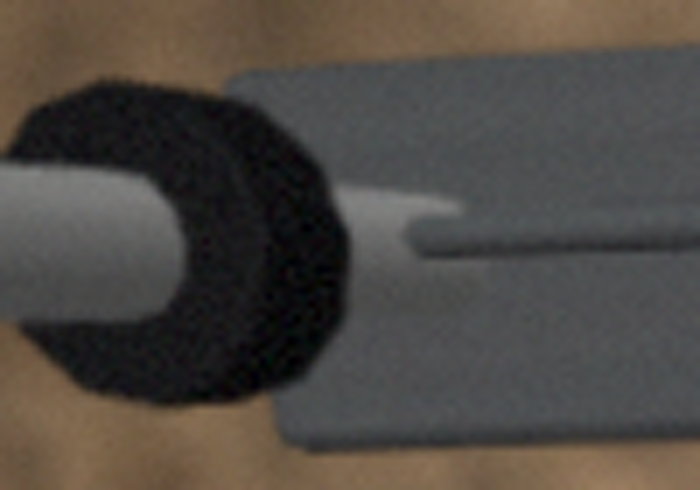

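>>> apply_moves(
  increments=[20,0,0,0,0,20,0,0,0,0,20,0,0,0,0,20,12,0,-0.5,0,20,12,0,0,0],
)

```text
t: 14.68
eef_pos: [0.5003, 0.2336, 0.0157]
tool_rot: [0.002, 0.979, 0.202, -0.032]
contact_force: [-29.3, -7.2, 42.3]
gripper_width: 0.391
```

```bash
python3 rel.py .5004 .2335 23.4; python3 stand.py w11;python3 meas.py w11 45 0
```

```text
t 14.675 [0.5003 0.2336 0.0157] yaw 23.35 tilt z [-0.062 -0.017 -0.998] need tool xyz mm [ 0.   0.1 -0. ] roll -0.1 F [-29.3  -7.2  42.3]
[0.50030407 0.23361196 0.01570725] [ 0.00200764  0.97883495  0.20208022 -0.03227535] 14.675
0.025 [250. 404.] [450. 396.]
0.028 [216. 408.] [420. 400.]
0.031 [182. 412.] [389. 404.]
0.034 [146. 416.] [356. 408.]
0.037 [108. 421.] [322. 412.]
0.04 [ 69. 426.] [287. 416.]
0.043 [ 28. 431.] [250. 421.]
0.046 [-14. 437.] [211. 426.]
```

View pics/w11.png

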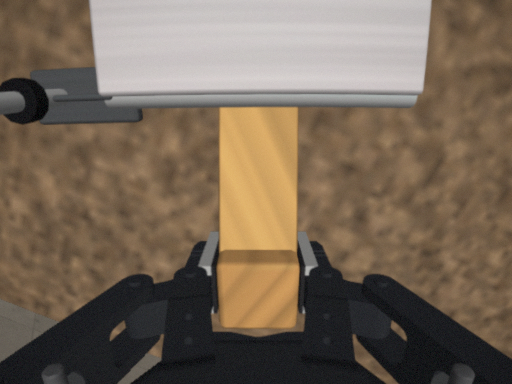

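View pics/w11c.png

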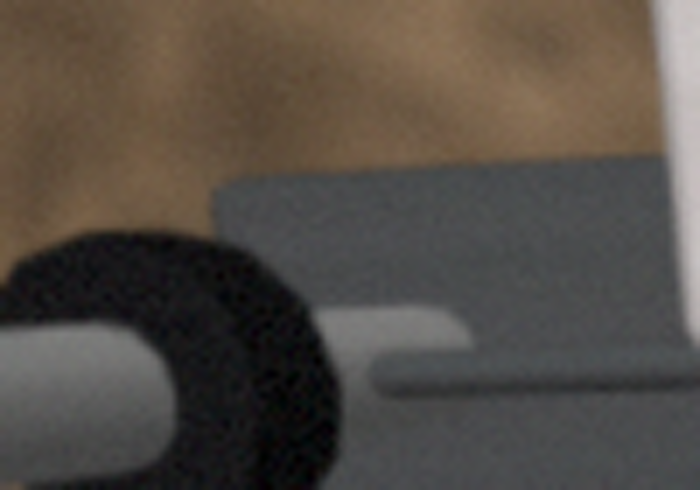

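>>> apply_moves(
  increments=[50,0,0,-1,0,50,0,0,0,0,50,0,0,0,0],
)

```text
t: 15.1
eef_pos: [0.501, 0.2339, 0.0168]
tool_rot: [0.002, 0.979, 0.202, -0.032]
contact_force: [0.4, -0.8, -0.4]
gripper_width: 0.587
```

```bash
python3 rel.py .5004 .2335 23.4; python3 stand.py w12;python3 meas.py w12 65 0
```

```text
t 15.1 [0.501  0.2339 0.0168] yaw 23.34 tilt z [-0.062 -0.017 -0.998] need tool xyz mm [-0.7  0.1  0. ] roll -0.1 F [ 0.4 -0.8 -0.4]
[0.50101019 0.23386571 0.01678656] [ 0.00191978  0.97885449  0.20198921 -0.03225767] 15.1
0.025 [263. 275.] [462. 268.]
0.028 [230. 279.] [432. 272.]
0.031 [196. 284.] [402. 276.]
0.034 [161. 288.] [370. 280.]
0.037 [124. 293.] [337. 284.]
0.04 [ 86. 298.] [302. 289.]
0.043 [ 46. 304.] [265. 294.]
0.046 [  4. 309.] [227. 299.]
```

View pics/w12.png

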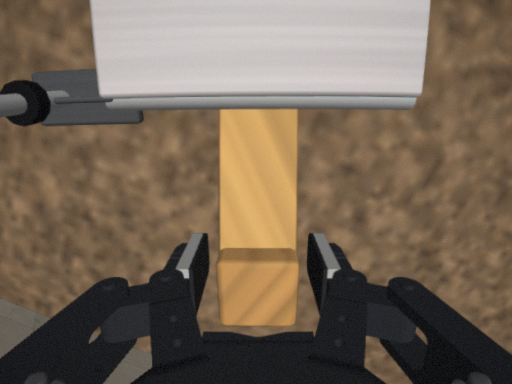

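View pics/w12c.png

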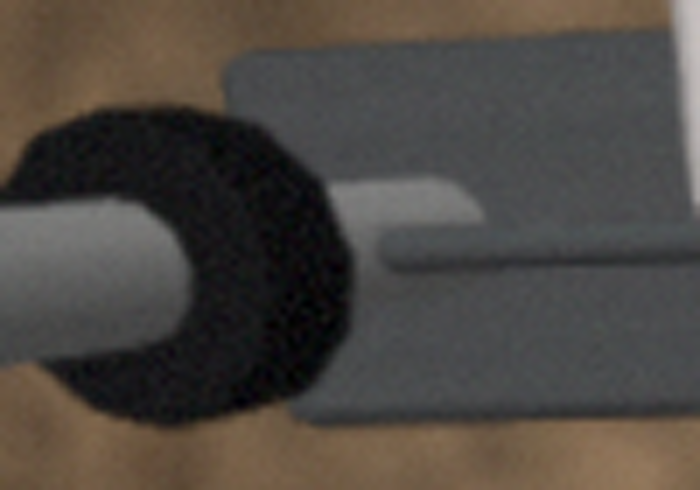

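```bash
cat > fit.py <<'E'
import sys
from h import *
n,r0,c0=sys.argv[1],int(sys.argv[2]),int(sys.argv[3]); im,dp,o=ld(n)
ey=np.array([-.397,.918]); mid=np.array([.5698,.2635]); c=mid+ey*.095
a=np.linspace(0,2*np.pi,73)
ring=lambda z:np.c_[c[0]+.009*np.cos(a),c[1]+.009*np.sin(a),0*a+z]
for z in np.arange(.031,.0385,.001):
    b=(proj('wrist',ring(z-.004),o)-[c0,r0])*7+3; t=(proj('wrist',ring(z+.004),o)-[c0,r0])*7+3
    al=np.r_[b,t]; print(round(z,3),'bot x',b[:,0].max().round(),'top x',t[:,0].max().round(),'rows',al.min(0)[1].round(),al.max(0)[1].round())
m=np.zeros(dp.shape,bool); m[r0:r0+70,c0:c0+100]=1
P,u,v=pts('wrist',dp,m,o); g=im[v,u].max(1); lx=(P[:,:2]-mid)@np.array([.918,.397]); ly=(P[:,:2]-mid)@ey
print('table',np.median(P[P[:,2]<.004,2]))
k=(abs(ly-.095)<.011)&(abs(lx)<.012)&(P[:,2]>.015)&(g<45); print('collar dark z pct',np.percentile(P[k,2]*1e3,[5,25,50,75,90,97]).round(1),k.sum())
k=(ly>.079)&(ly<.0835)&(abs(lx)<.006)&(P[:,2]>.02); print('pointer z',np.percentile(P[k,2]*1e3,[10,50,90]).round(1),k.sum())
k=(ly>.066)&(ly<.08)&(abs(lx)<.006)&(P[:,2]>.02); print('pointer z inner',np.percentile(P[k,2]*1e3,[10,50,90]).round(1),k.sum())
E
python3 fit.py w12 65 0
```

```text
0.031 bot x 384.0 top x 298.0 rows 124.0 446.0
0.032 bot x 374.0 top x 287.0 rows 125.0 448.0
0.033 bot x 363.0 top x 275.0 rows 125.0 451.0
0.034 bot x 353.0 top x 263.0 rows 125.0 454.0
0.035 bot x 342.0 top x 251.0 rows 126.0 457.0
0.036 bot x 331.0 top x 239.0 rows 126.0 460.0
0.037 bot x 320.0 top x 227.0 rows 127.0 463.0
0.038 bot x 309.0 top x 215.0 rows 127.0 466.0
table -0.0009465398756090156
collar dark z pct [31.4 35.3 37.2 37.9 38.3 38.7] 1269
pointer z [30.8 31.8 32.8] 57
pointer z inner [31.1 31.9 32.7] 211
```

>>> apply_moves(
  increments=[20,0,0,0,0,20,0,0,0,0,20,0,0,0,0,20,9,0,-0.8,0,20,9,0,-0.8,0],
  squeeze=25,
)

```text
t: 15.78
eef_pos: [0.5075, 0.2363, 0.0166]
tool_rot: [0.003, 0.978, 0.202, -0.044]
contact_force: [-15.7, -5.6, 18.7]
gripper_width: 0.395
```

>>> apply_moves(
  increments=[50,0,0,0,0,50,0,0,0,0,50,0,0,0,0],
)

```text
t: 16.15
eef_pos: [0.508, 0.2366, 0.0164]
tool_rot: [0.003, 0.979, 0.202, -0.043]
contact_force: [-0.6, -0.2, -0.2]
gripper_width: 0.583
```

```bash
python3 rel.py .5004 .2335 23.4; python3 stand.py w13;python3 meas.py w13 65 0; python3 fit.py w13 65 0
```

```text
t 16.15 [0.508  0.2366 0.0164] yaw 23.31 tilt z [-0.084 -0.022 -0.996] need tool xyz mm [-8.2 -0.1  0.7] roll -0.1 F [-0.6 -0.2 -0.2]
[0.50801361 0.23662908 0.0163903 ] [ 0.00251522  0.97850458  0.20157128 -0.0434911 ] 16.15
0.025 [268. 405.] [465. 400.]
0.028 [235. 413.] [436. 408.]
0.031 [202. 422.] [406. 416.]
0.034 [167. 430.] [374. 424.]
0.037 [130. 439.] [341. 433.]
0.04 [ 93. 449.] [307. 442.]
0.043 [ 53. 459.] [271. 452.]
0.046 [ 12. 470.] [234. 463.]
0.031 bot x 388.0 top x 304.0 rows 261.0 585.0
0.032 bot x 378.0 top x 293.0 rows 262.0 589.0
0.033 bot x 368.0 top x 281.0 rows 264.0 593.0
0.034 bot x 358.0 top x 270.0 rows 266.0 597.0
0.035 bot x 347.0 top x 258.0 rows 268.0 601.0
0.036 bot x 337.0 top x 246.0 rows 269.0 606.0
0.037 bot x 326.0 top x 234.0 rows 271.0 610.0
0.038 bot x 315.0 top x 222.0 rows 273.0 614.0
table -0.000922301899259877
collar dark z pct [31.4 34.7 37.  37.8 38.3 38.7] 983
pointer z [33.1 34.1 35. ] 58
pointer z inner [33.2 34.1 34.9] 219
```

View pics/w13.png

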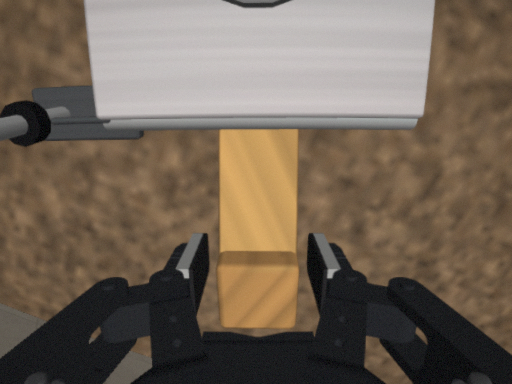

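View pics/w13c.png

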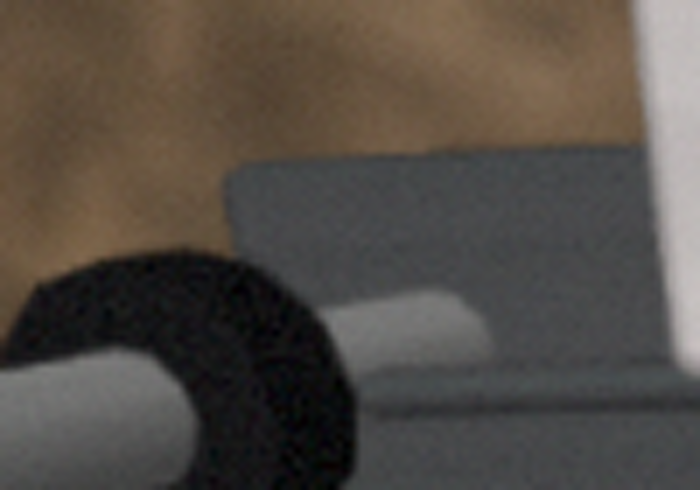

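>>> apply_moves(
  increments=[60,0,0,0,0,60,-1,0,-10,0,60,-3,0,-25,0,60,-4,0,-35,0,60,-4,0,-40,0,60,-4,0,-40,0,60,-40,0,-10,0,60,-40,0,0,0,60,0,0,0,0],
)

```text
t: 17.32
eef_pos: [0.4333, 0.2012, 0.1934]
tool_rot: [0.001, 0.979, 0.201, -0.042]
contact_force: [0.3, -0.4, -0.3]
gripper_width: 0.699
```

```bash
python3 rel.py .5004 .2335 23.4; python3 stand.py w14
python3 - <<'E'
from h import *
for n in ['scene','top']:
    im,d=read_camera(n); np.savez(f'/tmp/{n}1.npz',im=im,d=d)
s=np.load('/tmp/scene1.npz')['im']
save(cv2.resize(s[120:190,200:300],None,fx=7,fy=7,interpolation=cv2.INTER_CUBIC),'s1.png')
E
```

```text
t 17.325 [0.4333 0.2012 0.1934] yaw 23.22 tilt z [-0.081 -0.019 -0.997] need tool xyz mm [74.2 -3.3 -6.1] roll -0.2 F [ 0.3 -0.4 -0.3]
[0.43327521 0.2011738  0.19340407] [ 0.00107587  0.97875615  0.20074645 -0.0416666 ] 17.325
```

View pics/w14.png

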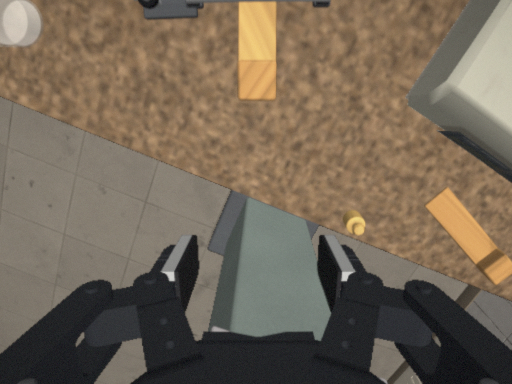

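View pics/s1.png

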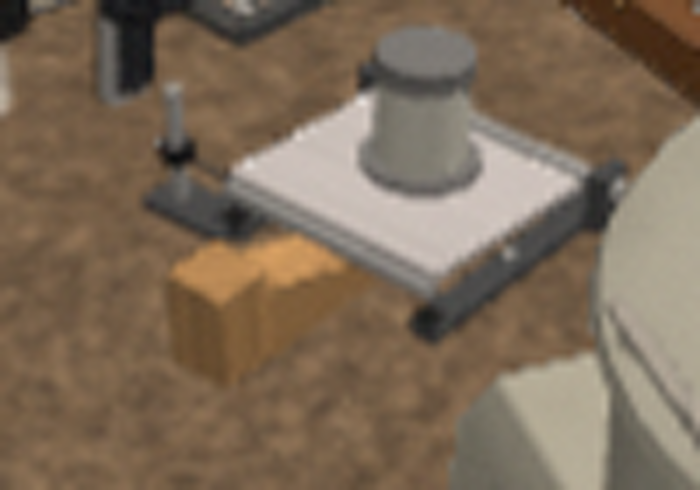

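>>> apply_moves(
  increments=[60,30,15,0,0,60,30,15,0,0,60,20,10,0,0,60,0,0,0,0],
)

```text
t: 17.98
eef_pos: [0.5309, 0.1994, 0.1849]
tool_rot: [0.003, 0.978, 0.203, -0.04]
contact_force: [-0.2, -0.1, 0.1]
gripper_width: 0.705
```

```bash
python3 rel.py .5004 .2335 23.4; python3 stand.py w15
python3 - <<'E'
from h import *
mid=np.array([.5698,.2635]);ex=np.array([.918,.397]);ey=np.array([-.397,.918])
for n in ['w14','w15']:
    im,dp,o=ld(n)
    P,u,v=pts('wrist',dp,dp>0,o); c=im[v,u].astype(int); L=np.c_[(P[:,:2]-mid)@ex,(P[:,:2]-mid)@ey]
    k=(P[:,2]>.045)&(P[:,2]<.058)&(c[:,2]-c[:,0]>50)&(L[:,0]>-.15)&(L[:,0]<-.01)&(abs(L[:,1])<.06)
    b=np.c_[L[k],P[k,2]]; print(n,'block top',b.mean(0).round(4),cv2.minAreaRect((b[:,:2]*1e3).astype(np.float32)))
    A=np.c_[b[:,:2],np.ones(len(b))]; print('plane slope',np.linalg.lstsq(A,b[:,2],rcond=None)[0].round(3),len(b))
    g=c.max(1); z=P[:,2]*1e3; print('table',np.median(z[abs(z)<6]).round(2))
    k=(abs(L[:,1]-.095)<.011)&(abs(L[:,0])<.012)&(z>15)&(g<45); print('collar',np.percentile(z[k],[10,25,50,75,90]).round(1) if k.any() else None,k.sum())
    k=(L[:,1]>.068)&(L[:,1]<.083)&(abs(L[:,0])<.006)&(z>20); print('pointer',np.percentile(z[k],[10,50,90]).round(1) if k.any() else None,k.sum())
E
```

```text
t 17.975 [0.5309 0.1994 0.1849] yaw 23.43 tilt z [-0.077 -0.022 -0.997] need tool xyz mm [-14.3 -43.4   1.6] roll 0.0 F [-0.2 -0.1  0.1]
[0.5308759  0.1993534  0.18494153] [ 0.00306056  0.97842897  0.20264392 -0.04003531] 17.975
w14 block top [-0.07   -0.0002  0.0518] ((-70.46957397460938, -0.13289833068847656), (34.358367919921875, 33.62308883666992), 89.79495239257812)
plane slope [-0.009  0.004  0.051] 1591
table -0.83
collar [35.8 37.  37.5 38.1 38.6] 108
pointer None 0
w15 block top [-0.0686 -0.0006  0.0516] ((-69.81050109863281, -0.08226966857910156), (33.88621520996094, 34.31683349609375), 0.11763950437307358)
plane slope [-0.028  0.013  0.05 ] 1264
table -0.85
collar [34.1 36.5 37.3 37.9 38.3] 187
pointer [33.3 34.2 35.5] 45
```

View pics/w15.png

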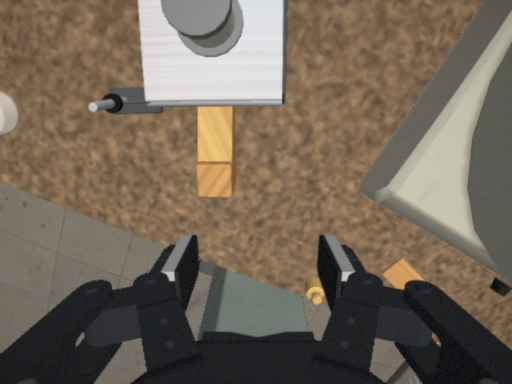

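Run:
```python
from h import *
print(get_obs()['t'],hand_in())
```

```text
the job is handed in; nothing more can be done
18.025 None
```

I gripped the tall wedge by its block, laid it flat in front of the stand and slid it thin end first under the middle of the lip. After levelling the pointer with the collar I let go, pulled the gripper clear and handed in at t = 18.0 s. No verdict is reported, so what follows rests on my own last checks.

| Check | Last reading | Limit |
|---|---|---|
| Wedge block along the lane | x ≈ -0.070 m | -0.105 to -0.015 m |
| Wedge block across the lane | y ≈ 0 | ±0.03 m |
| Wedge direction | within about 0.5° of the lane | 0.3 rad (17°) |
| Wedge tilt, from the slope of the block top | 0.01 to 0.03 rad | 0.1 rad |
| Pointer height | 33 to 35.5 mm, depending on method | within 4.5 mm of the collar |
| Collar mid-height | 33.5 to 34.7 mm, depending on method | not to shift by more than 3 mm |
| Force on the tool | about 0 N | touches nothing |

- **Disagreement between methods:** The pointer methods spread by about 2.5 mm: depth readings about 33 mm, wedge geometry 33.9 mm, image position 35.5 mm. Taking the worst pairing, the pointer is about 2 mm from the collar's middle, inside the 4.5 mm limit. The side view from the scene camera also showed them level.
- **Collar:** It looked untouched throughout, and its height readings stayed consistent.
- **Problem on the way:** While I was pushing, the gripper pitched forward and pressed the wedge onto the worktop. That briefly read about 42 N vertically, against the 120 N wrist limit. The 40 N limit covers only the arm and the gripper's body. The force came through the gripped wedge, so I don't believe that limit was reached, but I couldn't confirm it. I let go, gripped again more lightly and finished with smaller pushes.

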